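Hold a memorial plaque up to the inspection camera

TASK

Slide the inspection camera's lens shutter fully open by its tab, then lift the round-topped stone plaque out of the drying rack and hold it still in the air in front of the camera: its middle level with the lens and straight ahead of it, 15 cm from the lens (above the white dot on the footplate), upright, with the face that carries the white medallion square to the lens. Finish while still holding it there; leave the other two plaques in their slots and do not disturb the jars, tin, dish or brush.

Things in the scene. Friction and masses are not known exactly. Their poses are not given: they have to be found in the camera images.
- camera: Inspection camera, fixed: grey housing 80 deep x 70 wide x 70 mm, top at z 215 mm, on a steel post and a dark footplate 70 mm wide, 6 mm thick. Origin: on the table under the housing's centre. It looks level along its own -x; z up. The footplate runs from 60 mm behind the origin to 230 mm ahead (-x); a white dot 28 mm across lies on it 200 mm ahead, straight under the showing spot.
- lens (a point): Centre of the lens's front glass, 50 mm ahead (camera -x) of the camera's origin and 180 mm above the table.
- view (a point): The spot in the air where the plaque's middle must be: 150 mm straight ahead of the lens on its axis, 180 mm above the table, over the white dot. Its axes are the camera's.
- shutter (a joint): Position of the thin aluminium shutter that slides in front of the lens, in m: 0 covers the lens, 0.06 (end stop) is fully open; it starts between 0 and 0.015. It grows as the shutter moves along the camera's +y. Friction 1.5 N; it stays where it is left.
- shutter_tab (a point): Grip point of the shutter's black upright tab, which moves with it: 12 mm thick along camera x, 14 mm wide along camera y (the sliding direction), its top 13 mm above this point, its foot 35 mm below it. This point is 245 mm above the table and 30 mm above the housing's top. Its axes are the camera's.
- rack: Light wooden drying rack fixed to the table, 240 (x) x 110 (y) mm, base 15 mm thick. Three slots run along its y, at x = -75, 0 and +75 mm; each is 15 mm wide between two ribs 10 mm thick and 25 mm high, whose tops are 40 mm above the table. Origin: centre of its underside. z up.
- arched: The plaque to show: dark stone slab with half-round top, 90 wide (y), 120 high (z) at the crown, 12 mm thick (x), straight sides to 75 mm; 0.24-0.39 kg. Origin: centre of its bottom edge. Front faces its own -x, with a white round medallion 38 mm across, 3 mm proud, centred 48 mm up. Stands upright in a rack slot (which varies), bottom 15 mm above the table, axes along the rack's.
- arched_mid (a point): Middle of the round-topped plaque: 60 mm above its bottom edge, mid thickness, 60 mm below the crown. Axes as the plaque's.
- square: Plaque with a square top, 90 x 120 x 12 mm, same stone, medallion and axes, in another slot of the rack. Leave it.
- gabled: Plaque with a pointed gable top, 90 x 120 x 12 mm, same stone, medallion and axes, in the third slot. Leave it.
- jar_a: Amber glass paint jar with white cap, 60 mm across, 75 mm high, origin at the centre of its base. Leave it.
- jar_b: Clear glass paint jar with black cap, 56 mm across, 65 mm high, origin at the centre of its base. Leave it.
- tin: Paint tin, 90 mm across, 130 mm high, origin at the centre of its base. Leave it.
- palette: Shallow brown mixing dish, 90 mm across, 20 mm high, origin at the centre of its base. Leave it.
- brush: Brush lying on the table, origin under its middle. Leave it.
Mind the look-alikes: they are no part of the job. Leave any blue, purple or turquoise look-alike of the arched alone.

How it is judged:
On the way, in this order (a step that is already met when the one before it is completed fails the run):
1. the shutter is open: within 10 mm of its end stop (value of joint shutter above 0.05 m), for 0.2 s.
2. the round-topped plaque is lifted clear of the rack in the fingers (height (world z) of arched_mid above 0.125 m and contact force between arched and the fingers above 2 N and contact force between arched and rack below 0.2 N), for 0.2 s.
At the end, for the whole second after the job is handed in: Shutter within 10 mm of fully open; the round-topped plaque held still by the fingers alone, its middle within 25 mm of the spot 150 mm before the lens, upright within 8 degrees, medallion face to the lens and square within 10 degrees; the other plaques upright in the rack (distance between arched_mid and view below 0.025 m and angle between the x axis of arched and the x axis of camera, either way round below 0.18 rad and x of lens in the frame of arched below -0.1 m and angle between arched's own z axis and vertical below 0.14 rad and value of joint shutter above 0.05 m and contact force between arched and the fingers above 2 N and contact force between arched and rack below 0.2 N and contact force between arched and camera below 0.2 N and linear speed of arched below 0.03 m/s and angle between each of square, gabled's own z axis and vertical below 0.2 rad); the arm keeps its last pose, push and grip.
It fails at once if another plaque is pushed more than 20 mm from its place (distance of any of square, gabled from where it was at the start of the episode above 0.02 m).
It fails at once if a jar, the tin, the dish or the brush is pushed more than 40 mm from its place (distance of any of jar_a, jar_b, tin, palette, brush from where it was at the start of the episode above 0.04 m).
It also fails if it takes over 51 s, if anything falls off the work surface, if the arm or the gripper's body presses on something with over 40 N, if the wrist force passes 120 N, or if a joint passes its speed limit or range.

ROBOT

A 6-joint arm with a two-finger parallel gripper is mounted at the origin on the work surface. World frame = base frame: x ahead of the robot, y to its left, z up, the work surface at z = 0. Lengths are in m, angles in rad, forces in N, time in s.
With the tool pointing down it reaches from about 0.325 to 0.9 m from the base axis. Payload 6.1 kg.
Tool frame: the origin (TCP) lies midway between the tips of the shut fingers; the grasp point (between the pads) lies 19 mm behind it; z points along the fingers, y is the line along which they close (so a half turn about z gives the same grasp; the last joint's range is limited). The gripper opens to 85 mm and grips with 20 to 120 N. Pads are 22 mm wide; open, the fingers measure 114 mm over their backs; the gripper's body (76 mm by 85 mm) begins 54 mm behind the grasp point. The pads swing forward as they close: fully open they stand 13 mm farther back than shut.
Start: joints at [1.21, 0.22, 1.526, -0, 1.395, -0.126], TCP at [0.145, 0.608, 0.231] pointing down, gripper open.
Joint ranges: [-2.98, 2.98], [-0.91, 2.08], [0.09, 2.57], [-1.24, 4.39], [0.2, 2.65], [-2.68, 2.68]. Speed limits (rad/s): [2.57, 2.57, 3.01, 3.14, 3.14, 3.14].

INTERFACE

Orientations are given as a unit quaternion [x, y, z, w].
In Python, from workcell import manip, cams gives the robot as it stands.
- The arm moves only by the shell command python3 -m pendant 'ROWS' [FORCE]. ROWS is JSON, a list of rows, each a list of 3 entries, a list of its own where there are three numbers: the opening, from 0 (shut) to 1 (fully open), then the shift along the world's x, y, z each as a share of 75 cm, from -1 to 1, then the turn, a rotation vector about the world's x, y, z each as a share of 360 degrees, from -1 to 1. In form: [[hand, [dx, dy, dz], [rx, ry, rz]], ...]. A call has 1 to 8 rows; each row is the pose to reach, as a shift and turn from the pose commanded when the call began, turning the shorter way round; what a row does not reach only later rows make up. A row lasts 1/8 s, in which the tool goes at most 62.5 mm and 10.7 degrees, less where a joint would pass 70% of its speed; a pose out of reach is approached as far as the arm can. A call with a number of a shift or a turn outside -1 to 1 is refused whole. A call with a gripper value outside its range is refused whole. The fingers move at their own pace and stop on an object; FORCE is the grip in N (left out, the last holds). Time passes only in rows, so rows that repeat a pose let the fingers close. It gives the time, the measured TCP pose, the force, the opening and the grip force at its end, in the units of the state.
- manip.get_state(): the state, without advancing time (a new reading comes with each control period).
- cams.grab_frame(name): name is "scene" or "top"; returns a dict with "frame" (400x640x3 uint8, red, green, blue), "fov_y" (degrees; the focal length in pixels is half the picture's height over the tangent of half this angle, whatever the lens; pixels are square), "cx", "cy" (the principal point, pixels), "rvec" (rotation vector, rad) and "tvec" (3), from world to camera coordinates, as OpenCV has them. Camera axes: x right, y down, z forward; pixel columns grow to the right and rows downward; lengths in m; the calibration is good to about 2 mm. A picture is of the moment at which its call begins. There is no depth.
- manip.close_job(): hands the job in; it is judged then, once.
The state is a dict: "clock": time; "joint_positions": joint angles; "qd": joint speeds; "joint_efforts": joint torques, N m; "ee_pos": TCP position; "orientation": TCP orientation; "force": force on the tool from outside, world axes, zero at the start; "moment": the same for the moment, N m; "gripper_width": opening from 0.0 (shut) to 1.0 (fully open); "gripper_force": force on a finger pad.
Only numpy, scipy, OpenCV 4.12 (cv2) and the standard library are available. Lean on these libraries where they do the work, as an engineer would, in place of code of your own. Each camera call takes 0.05 s, during which the arm holds its last target. There are 200 camera calls.

## Working session

There is one attempt and no reset: what is moved stays moved. The work goes in short steps, Python scripts to look and compute and a shell command to move; the robot and the scene stay as the last step left them, time stands still between calls to the robot, and variables do not carry over. Pictures are saved under pics/ and viewed, at most 10 in all, crops included, and the job is handed in when it is done.

```bash
mkdir -p pics; ls
cat > h.py <<'E'
import numpy as np, cv2
from workcell import manip, cams
def grab(n,p=None):
    f=cams.grab_frame(n)
    if p: cv2.imwrite(p,f['frame'][:,:,::-1])
    f['R']=cv2.Rodrigues(np.array(f['rvec'],float))[0]; f['t']=np.array(f['tvec'],float).ravel()
    f['f']=200/np.tan(np.radians(f['fov_y'])/2); return f
def ray(f,u,v):
    d=f['R'].T@np.array([(u-f['cx'])/f['f'],(v-f['cy'])/f['f'],1]); return -f['R'].T@f['t'],d
def onz(f,u,v,z):
    c,d=ray(f,u,v); return c+d*(z-c[2])/d[2]
def proj(f,p):
    q=f['R']@np.array(p,float)+f['t']; return f['cx']+f['f']*q[0]/q[2], f['cy']+f['f']*q[1]/q[2]
E
python3 - <<'E'
from h import *
for n in('scene','top'):
    f=grab(n,f'pics/{n}0.png'); print(n,f['fov_y'],f['cx'],f['cy'],-f['R'].T@f['t'],f['R'][2])
print(manip.get_state())
E
```

```text
pics
scene 45.281896689004085 320.7549978284865 193.05372027772972 [1.35897445 0.57462975 1.26189877] [-0.54783521 -0.36313494 -0.75366411]
top 53.65797332952158 322.92439475170823 201.2120504720816 [0.43616212 0.0413817  1.21528996] [ 0.11368737  0.02647915 -0.99316365]
{'clock': 0.1, 'joint_positions': array([ 1.20988360e+00,  2.21129349e-01,  1.52753131e+00, -1.24695968e-05,
        1.39471679e+00, -1.26074378e-01]), 'qd': array([-8.54688980e-04, -1.52185395e-03, -3.44156117e-03, -6.15604988e-05,
       -1.16869133e-03,  9.59741430e-04]), 'joint_efforts': array([ 1.61169995e-03, -4.98244929e+01, -3.90547872e+01, -1.63317509e-04,
        5.68212141e-03, -1.39742946e-05]), 'ee_pos': array([0.14521979, 0.60731436, 0.23030143]), 'orientation': array([ 1.17148410e-01,  9.93114018e-01, -8.67556073e-04, -2.09196618e-04]), 'force': array([ 0.15231728,  0.34295853, -0.23435439]), 'moment': array([0.02500376, 0.02009929, 0.03037793]), 'gripper_force': 0.0, 'gripper_width': 0.9999691882168356}
```

View pics/scene0.png

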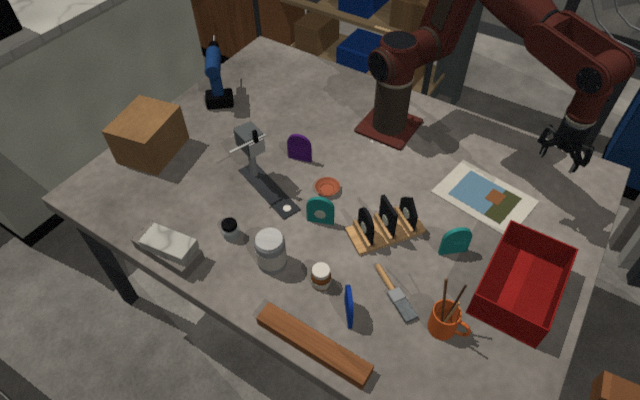

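View pics/top0.png

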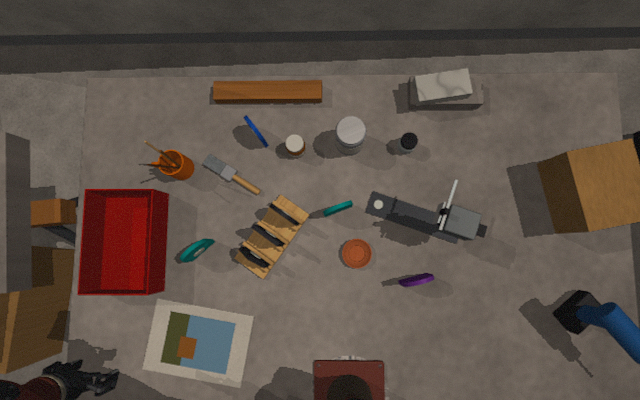

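The scene picture shows the rack at about (387,228), holding three dark plaques, and the inspection camera at (250,140) with its dot at (287,208). In the top picture the rack is at (272,237), the camera at (460,220) and the dot at (378,204). I'll enlarge both areas.

Run:
```python
import cv2,numpy as np
s=cv2.imread('pics/scene0.png');t=cv2.imread('pics/top0.png')
z=lambda i,x,y,w,h:cv2.resize(i[y:y+h,x:x+w],(400,300),interpolation=cv2.INTER_CUBIC)
m=np.vstack([np.hstack([z(s,335,185,100,75),z(s,210,115,100,75)]),np.hstack([z(t,225,190,100,75),z(t,400,175,100,75)])])
m=cv2.convertScaleAbs(m,alpha=1.6,beta=10)
cv2.imwrite('pics/crop1.png',m)
```

```text
(no output)
```

View pics/crop1.png

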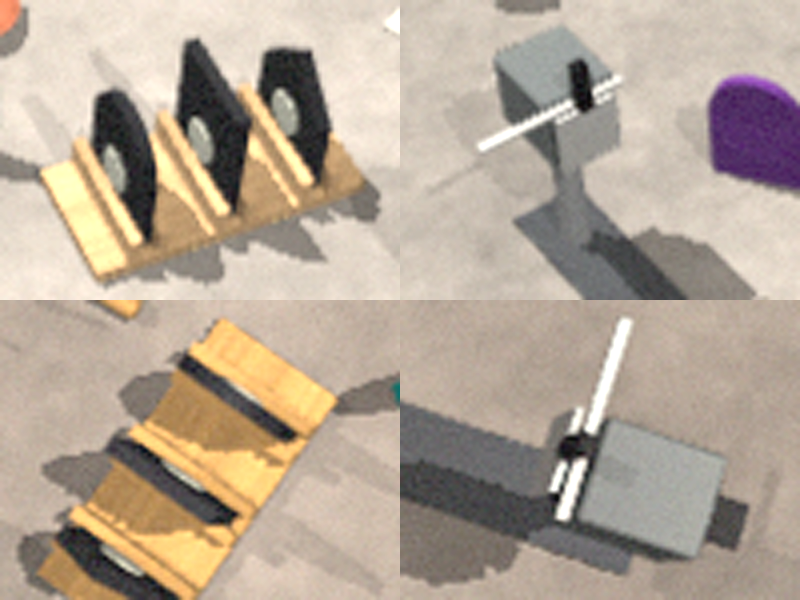

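The top-left tile shows the round-topped plaque at the scene-left end of the rack, then the square one, then the gabled one. All three medallions face scene-left, towards the camera. The black shutter tab is at scene ≈ (355,136) and top ≈ (443,212).

Run:
```python
from h import *
S=grab('scene');T=grab('top')
def blob(f,m,x,y,w,h):
    k=np.zeros(m.shape,bool);k[y:y+h,x:x+w]=1;v,u=np.nonzero(m&k);return u.mean(),v.mean(),len(u)
def tri(a,b):
    A=[];B=[]
    for f,p in((S,a),(T,b)):
        c,d=ray(f,*p);d/=np.linalg.norm(d);P=np.eye(3)-np.outer(d,d);A.append(P);B.append(P@c)
    x=np.linalg.solve(sum(A),sum(B)); return x,[np.linalg.norm(A[i]@x-B[i]) for i in(0,1)]
s=S['frame'].astype(int);t=T['frame'].astype(int)
r=np.round
# dot
for n,f,im,w in(('S',S,s,(275,200,24,16)),('T',T,t,(368,196,20,16))):
    b=blob(f,im.min(2)>140,*w);print('dot',n,r(b,1),r(onz(f,*b[:2],.006),4))
# housing top corners
hc=np.array([onz(T,400+a/4,175+b/4,.215) for a,b in((205,120),(325,158),(297,257),(183,220))])
print('hous',r(hc,4),'c',r(hc.mean(0),4),'edges',r(np.linalg.norm(hc-np.roll(hc,-1,0),axis=1),3))
# tab
print('tab top',tri((210+178/4,115+66/4),(400+173/4,175+144/4)), onz(T,400+173/4,175+147/4,.258))
bt=blob(T,t.max(2)<40,438,203,12,14);bs=blob(S,s.max(2)<45,248,126,14,20)
print('tab blob',bs,bt,tri(bs[:2],bt[:2]))
# rack corners
P=lambda x,y:(335+x/4,185+y/4); Q=lambda x,y:(225+x/4,190+y/4)
print('rack S left z15',r(onz(S,*P(42,172),.015),4),'S bottom z15',r(onz(S,*P(100,270),.015),4),'S right z15',r(onz(S,*P(380,182),.015),4))
print('rack T top z15',r(onz(T,*Q(220,20),.015),4),'T right z15',r(onz(T,*Q(336,102),.015),4),'T bot z15',r(onz(T,259+0,278,.015),4))
# wood mask top
m=((t[...,0]-t[...,2]>40)&(t[...,0]>110)&(t[...,0]-t[...,1]<70)).astype(np.uint8);k=np.zeros_like(m);k[185:285,230:318]=1;m*=k
m=cv2.morphologyEx(m,cv2.MORPH_OPEN,np.ones((3,3)));pts=cv2.findNonZero(m);bx=cv2.boxPoints(cv2.minAreaRect(pts))
print('woodbox',r(bx),[r(onz(T,*b,.03),4) for b in bx])
# arched crown
print('crown S ~z135',r(onz(S,*P(115,92),.135),4),'T',r(onz(T,*Q(243,100),.135),4))
print('slab T ends',[r(onz(T,*Q(*p),.09),4) for p in((182,62),(292,138))])
print('medal S',r(onz(S,*P(115,168),.063),4))
```

```text
dot S [286.3 207.6  38. ] [ 0.5636 -0.0934  0.006 ]
dot T [378.  204.1  46. ] [ 0.5654 -0.0953  0.006 ]
hous [[ 0.5405 -0.2558  0.215 ]
 [ 0.5164 -0.3296  0.215 ]
 [ 0.4545 -0.3096  0.215 ]
 [ 0.4775 -0.2399  0.215 ]] c [ 0.4972 -0.2837  0.215 ] edges [0.078 0.065 0.073 0.065]
tab top (array([ 0.52235468, -0.22536261,  0.25417757]), [np.float64(0.0010486966050507628), np.float64(0.0010486966050506493)]) [ 0.5196783  -0.22328774  0.258     ]
tab blob (np.float64(254.8181818181818), np.float64(135.92727272727274), 55) (np.float64(443.86538461538464), np.float64(211.57692307692307), 52) (array([ 0.52165018, -0.23051146,  0.23324477]), [np.float64(0.001249864960036478), np.float64(0.0012498649600364566)])
rack S left z15 [0.5358 0.1232 0.015 ] S bottom z15 [0.5931 0.2102 0.015 ] S right z15 [0.3981 0.3579 0.015 ]
rack T top z15 [0.593  0.2053 0.015 ] T right z15 [0.5298 0.1158 0.015 ] T bot z15 [0.3418 0.2651 0.015 ]
woodbox [[208. 240.]
 [254. 175.]
 [309. 214.]
 [263. 279.]] [array([0.4551, 0.4194, 0.03  ]), array([0.6535, 0.2829, 0.03  ]), array([0.5326, 0.1135, 0.03  ]), array([0.3391, 0.2506, 0.03  ])]
crown S ~z135 [0.5204 0.1744 0.135 ] T [0.5219 0.1723 0.135 ]
slab T ends [array([0.5528, 0.222 , 0.09  ]), array([0.4983, 0.1424, 0.09  ])]
medal S [0.5335 0.1866 0.063 ]
```

The camera axis fits: housing centre to dot is 201 mm (200 expected), so the camera's +y points at about −19.6°. I'll get the rack pose from the three medallions, which all sit at z = 63 mm and should be 75 mm apart.

Run:
```python
from h import *
f=grab('scene');im=f['frame'].astype(int)
m=(np.abs(im[...,0]-im[...,2])<25)&(im.min(2)>75);k=np.zeros_like(m);k[200:236,355:415]=1
n,l,st,c=cv2.connectedComponentsWithStats((m&k).astype(np.uint8),connectivity=4)
P=[]
for i in range(1,n):
    if st[i,4]>=12: p=onz(f,*c[i],.063);P.append(p);print(st[i],c[i].round(1),p.round(4))
p=np.array([onz(f,335+x/4,185+y/4,.063) for x,y in((115,168),(201,141),(286,113))]);print(p.round(4),np.diff(p,axis=0).round(4),np.linalg.norm(np.diff(p,axis=0),axis=1), np.degrees(np.arctan2(*(p[2]-p[0])[[1,0]])))
# top-view plaque top faces: dark mask around rack
g=grab('top');t=g['frame'].astype(int);m=(t.max(2)<45);k=np.zeros_like(m);k[195:280,235:312]=1
n,l,st,c=cv2.connectedComponentsWithStats((m&k).astype(np.uint8),connectivity=4)
for i in range(1,n):
    if st[i,4]>=40:
        q=cv2.minAreaRect(cv2.findNonZero((l==i).astype(np.uint8)));b=cv2.boxPoints(q);print('T',st[i],np.round(q[0],1),np.round(q[1],1),q[2],np.round([onz(g,*x,.09)[:2] for x in b],3).tolist())
# predicted pixels of plaque points for check
c0=np.array([.5255,.185]);yw=np.radians(144);n_=np.array([np.cos(yw),np.sin(yw)]);y_=np.array([-n_[1],n_[0]])
```

```text
[355 200  26  20 307] [367.  206.2] [0.4547 0.154  0.063 ]
[388 200  12   8  62] [394.3 202.5] [0.393  0.2212 0.063 ]
[403 207   6  11  44] [405.7 212.4] [0.4107 0.2708 0.063 ]
[382 214   6  11  40] [384.5 219.1] [0.471  0.2266 0.063 ]
[361 222   5  10  33] [363.1 226.4] [0.5327 0.1838 0.063 ]
[[0.5335 0.1866 0.063 ]
 [0.4739 0.2307 0.063 ]
 [0.4124 0.2745 0.063 ]] [[-0.0596  0.044   0.    ]
 [-0.0615  0.0439  0.    ]] [0.07411259 0.07552108] 144.01842122385204
T [270 204  11   9  40] [274.9 208.1] [11.6  3.4] 35.53767776489258 [[0.551, 0.226], [0.559, 0.22], [0.539, 0.193], [0.532, 0.198]]
T [286 216  13   9  45] [291.8 220.2] [13.3  3.3] 33.6900634765625 [[0.517, 0.179], [0.525, 0.173], [0.504, 0.142], [0.496, 0.147]]
T [252 225  32  21 157] [267.5 235. ] [35.2  5.8] 35.83765411376953 [[0.491, 0.275], [0.504, 0.266], [0.446, 0.183], [0.433, 0.193]]
T [239 246  30  21 195] [252.9 257.5] [32.8  8.3] 36.25383758544922 [[0.423, 0.315], [0.442, 0.301], [0.387, 0.225], [0.369, 0.238]]
```

The medallions come out 75.1 and 74.8 mm apart, so the measurement is good. Rack yaw is 144.5° and the arched plaque stands at about (0.526, 0.188). The shutter comes first: I'll swing over high, with the fingers closing along camera y.

```bash
python3 -m pendant '[[1,[0.2,-0.5,0.25],[0,0,-0.23]],[1,[0.2,-0.5,0.25],[0,0,-0.23]],[1,[0.2,-0.5,0.25],[0,0,-0.23]],[1,[0.2,-0.5,0.25],[0,0,-0.23]],[1,[0.2,-0.5,0.25],[0,0,-0.23]],[1,[0.2,-0.5,0.25],[0,0,-0.23]],[1,[0.2,-0.5,0.25],[0,0,-0.23]],[1,[0.2,-0.5,0.25],[0,0,-0.23]]]'
cat > d.py <<'E'
import sys
from h import *
# args: x y z closing-yaw(deg); prints shift shares and z-turn share from present pose
s=manip.get_state();g=np.array([float(a) for a in sys.argv[1:4]])
from scipy.spatial.transform import Rotation as R
Y=R.from_quat(s['orientation']).as_matrix();yaw=np.degrees(np.arctan2(Y[1,1],Y[0,1]))
d=(float(sys.argv[4])-yaw+90)%180-90
print('shift',((g-s['ee_pos'])/.75).round(4),'turn',round(d/360,4),'z',Y[:,2].round(3),'F',s['force'].round(1),s['joint_positions'].round(2))
E
python3 d.py .521 -.227 .30 -19.6
```

```text
clock: 1.3
ee_pos: [0.2971, 0.2303, 0.4214]
orientation: [0.748, 0.664, 0.002, 0.001]
force: [-0.5, 0.7, 0.0]
gripper_width: 1.002
gripper_force: 0.0
shift [ 0.2986 -0.6097 -0.1619] turn -0.0354 z [ 0.005  0.001 -1.   ] F [-0.5  0.7  0. ] [ 0.45 -0.45  1.79 -0.    1.8   0.57]
```

```bash
python3 -m pendant '[[1,[0.3,-0.61,-0.1],[0,0,-0.0355]],[1,[0.3,-0.61,-0.1],[0,0,-0.0355]],[1,[0.3,-0.61,-0.1],[0,0,-0.0355]],[1,[0.3,-0.61,-0.1],[0,0,-0.0355]],[1,[0.3,-0.61,-0.1],[0,0,-0.0355]],[1,[0.3,-0.61,-0.1],[0,0,-0.0355]],[1,[0.3,-0.61,-0.1],[0,0,-0.0355]],[1,[0.3,-0.61,-0.1],[0,0,-0.0355]]]'; python3 -m pendant '[[1,[0,0,-0.02],[0,0,0]],[1,[0,0,-0.02],[0,0,0]],[1,[0,0,-0.02],[0,0,0]]]'
python3 d.py .521 -.227 .226 -19.6
```

```text
clock: 2.3
ee_pos: [0.5143, -0.2131, 0.3458]
orientation: [0.814, 0.58, 0.0, 0.0]
force: [1.0, 0.4, 1.1]
gripper_width: 0.997
gripper_force: 0.0
clock: 2.68
ee_pos: [0.5137, -0.2101, 0.3321]
orientation: [0.814, 0.581, 0.0, 0.001]
force: [-0.5, 0.3, 0.1]
gripper_width: 1.004
gripper_force: 0.0
shift [ 0.0097 -0.0226 -0.1414] turn -0.0018 z [ 0.001 -0.    -1.   ] F [-0.5  0.3  0.1] [-0.53  0.    1.57  0.    1.56 -0.2 ]
```

```bash
python3 -m pendant '[[1,[0.01,-0.0226,-0.07],[0,0,-0.002]],[1,[0.01,-0.0226,-0.1],[0,0,-0.002]],[1,[0.01,-0.0226,-0.14],[0,0,-0.002]],[1,[0.01,-0.0226,-0.14],[0,0,-0.002]],[1,[0.01,-0.0226,-0.14],[0,0,-0.002]]]'
python3 d.py .521 -.227 .226 -19.6
python3 - <<'E'
from h import *
o=[]
for n,c in(('scene',(250,135)),('top',(443,212))):
    f=grab(n)['frame'];x,y=c[0]-50,c[1]-37;o.append(cv2.resize(f[y:y+75,x:x+100,::-1],(400,300),interpolation=cv2.INTER_CUBIC))
cv2.imwrite('pics/tab.png',cv2.convertScaleAbs(np.hstack(o),alpha=1.6))
E
```

```text
clock: 3.3
ee_pos: [0.5221, -0.2278, 0.2284]
orientation: [0.818, 0.576, 0.001, 0.001]
force: [0.5, 0.1, -0.2]
gripper_width: 1.001
gripper_force: 0.0
shift [-0.0014  0.0011 -0.0032] turn 0.0003 z [ 0.003 -0.002 -1.   ] F [ 0.5  0.1 -0.2] [-0.55  0.09  1.68  0.    1.37 -0.21]
```

View pics/tab.png

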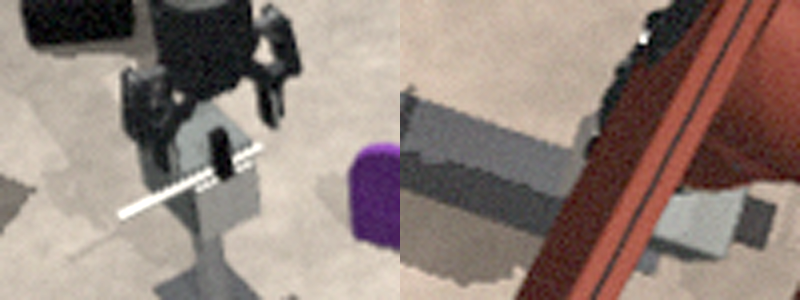

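In the left tile the fingertips, at crop (165,160) and (270,125), straddle the black tab at (222,150). I'll close gently.

```bash
python3 -m pendant '[[0,[0,0,-0.003],[0,0,0]],[0,[0,0,-0.003],[0,0,0]],[0,[0,0,-0.003],[0,0,0]],[0,[0,0,-0.003],[0,0,0]],[0,[0,0,-0.003],[0,0,0]],[0,[0,0,-0.003],[0,0,0]],[0,[0,0,-0.003],[0,0,0]],[0,[0,0,-0.003],[0,0,0]]]' 30
```

```text
clock: 4.4
ee_pos: [0.5213, -0.2281, 0.2239]
orientation: [0.818, 0.575, 0.0, 0.0]
force: [0.4, -0.5, 0.3]
gripper_width: 0.157
gripper_force: 31.4
```

The opening is 0.157 × 85 = 13 mm, which matches the 14 mm tab. Next I'll slide it along camera +y.

```bash
python3 -m pendant '[[0,[0.02,-0.007,0],[0,0,0]],[0,[0.04,-0.0145,0],[0,0,0]],[0,[0.055,-0.0195,0],[0,0,0]],[0,[0.063,-0.0225,0],[0,0,0]],[0,[0.063,-0.0225,0],[0,0,0]]]'; python3 -m pendant '[[0,[0.004,-0.0014,0],[0,0,0]],[0,[0.007,-0.0025,0],[0,0,0]],[0,[0.007,-0.0025,0],[0,0,0]]]'
```

```text
clock: 5.03
ee_pos: [0.5691, -0.245, 0.2239]
orientation: [0.818, 0.575, 0.0, 0.0]
force: [2.1, -0.1, 2.2]
gripper_width: 0.157
gripper_force: 31.5
clock: 5.4
ee_pos: [0.5733, -0.2465, 0.2239]
orientation: [0.818, 0.575, -0.0, -0.001]
force: [-4.5, 2.6, 4.4]
gripper_width: 0.159
gripper_force: 31.8
```

```bash
python3 -m pendant '[[0,[0.003,-0.001,0],[0,0,0]],[0,[0.005,-0.0018,0],[0,0,0]],[0,[0.005,-0.0018,0],[0,0,0]]]'
```

```text
clock: 5.78
ee_pos: [0.5736, -0.2466, 0.2238]
orientation: [0.818, 0.575, -0.003, -0.004]
force: [-21.2, 8.3, 11.7]
gripper_width: 0.16
gripper_force: 33.6
```

The force rose to about 25 N while the tool barely moved, so the tab is on its end stop. I'll relax the push, release and go up.

```bash
python3 -m pendant '[[0,[-0.005,0.0018,0],[0,0,0]],[1,[-0.005,0.0018,0],[0,0,0]],[1,[-0.005,0.0018,0],[0,0,0]],[1,[-0.005,0.0018,0],[0,0,0]],[1,[-0.005,0.0018,0],[0,0,0]],[1,[-0.005,0.0018,0.06],[0,0,0]],[1,[-0.005,0.0018,0.15],[0,0,0]],[1,[-0.005,0.0018,0.15],[0,0,0]]]'; python3 d.py .526 .188 .22 144.5
```

```text
clock: 6.78
ee_pos: [0.5759, -0.248, 0.3434]
orientation: [0.818, 0.575, 0.002, 0.005]
force: [-1.1, -0.0, 0.4]
gripper_width: 1.003
gripper_force: 0.0
shift [-0.0666  0.5813 -0.1645] turn -0.0438 z [ 0.01  -0.006 -1.   ] F [-1.1 -0.   0.4] [-0.53  0.17  1.38 -0.    1.58 -0.19]
```

```bash
python3 -m pendant '[[0.6,[-0.066,0.58,-0.02],[0,0,-0.044]],[0.6,[-0.066,0.58,-0.02],[0,0,-0.044]],[0.6,[-0.066,0.58,-0.02],[0,0,-0.044]],[0.6,[-0.066,0.58,-0.02],[0,0,-0.044]],[0.6,[-0.066,0.58,-0.02],[0,0,-0.044]],[0.6,[-0.066,0.58,-0.1],[0,0,-0.044]],[0.6,[-0.066,0.58,-0.16],[0,0,-0.044]],[0.6,[-0.066,0.58,-0.16],[0,0,-0.044]]]'; python3 -m pendant '[[0.6,[0,0,0],[0,0,0]],[0.6,[0,0,0],[0,0,0]]]'; python3 d.py .526 .188 .091 144.5;python3 - <<'E'
from h import *
o=[]
for n,c in(('scene',(255,135)),('scene',(385,205)),('top',(275,232)),('top',(450,210))):
    f=grab(n)['frame'];x,y=c[0]-50,c[1]-37;o.append(cv2.resize(f[y:y+75,x:x+100,::-1],(400,300),interpolation=cv2.INTER_CUBIC))
cv2.imwrite('pics/pre.png',cv2.convertScaleAbs(np.vstack([np.hstack(o[:2]),np.hstack(o[2:])]),alpha=1.6))
E
```

```text
clock: 7.78
ee_pos: [0.5227, 0.1901, 0.2136]
orientation: [0.889, 0.458, -0.001, -0.0]
force: [0.6, 0.4, 0.6]
gripper_width: 0.6
gripper_force: 0.0
clock: 8.02
ee_pos: [0.5248, 0.1878, 0.217]
orientation: [0.889, 0.457, 0.0, 0.0]
force: [-0.3, -0.4, 0.6]
gripper_width: 0.599
gripper_force: 0.0
shift [ 0.0016  0.0002 -0.168 ] turn 0.0002 z [ 0.001 -0.    -1.   ] F [-0.3 -0.4  0.6] [ 0.2   0.07  1.72 -0.    1.35  0.82]
```

View pics/pre.png

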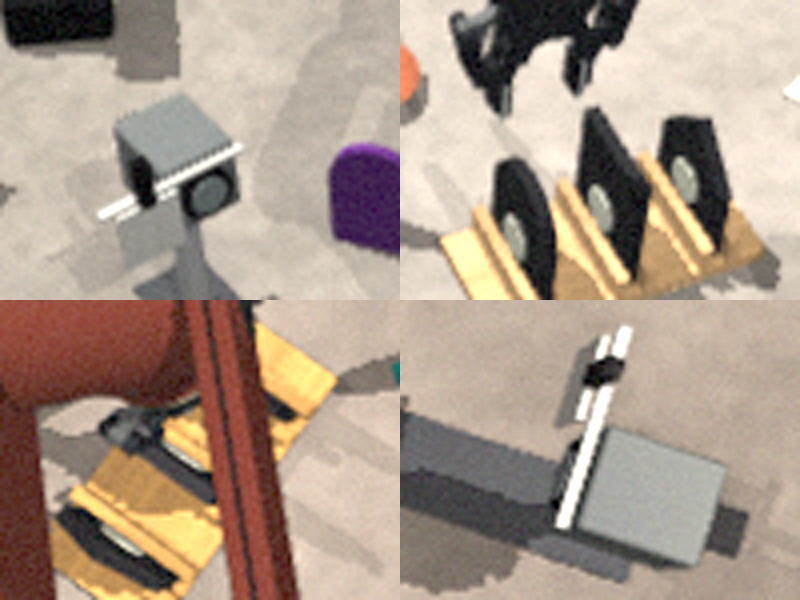

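The shutter is fully open: the lens shows at scene crop (208,192) and the tab is at the far end of its rail. Before descending I'll check by projection that the gripper is over the arched plaque.

Run:
```python
from h import *
f=grab('scene')
for p in((.526,.188,.135),(.526,.188,.09),(.5248,.1878,.222)):
    for a in(0,-.021,.021):
        q=np.array(p)+a*np.array([np.cos(2.522),np.sin(2.522),0]); u,v=proj(f,q);print(p[2],a,round((u-335)*4+400),round((v-168)*4))
y=np.array([np.cos(np.radians(54.5)),np.sin(np.radians(54.5)),0])
for a in(-.045,.045):
    u,v=proj(f,np.array([.526,.188,.09])+a*y);print('side',round((u-335)*4+400),round((v-168)*4))
```

```text
0.135 0 527 172
0.135 -0.021 502 181
0.135 0.021 552 164
0.09 0 523 209
0.09 -0.021 499 217
0.09 0.021 548 201
0.222 0 535 95
0.222 -0.021 509 103
0.222 0.021 562 87
side 499 167
side 549 253
```

```bash
python3 -m pendant '[[0.6,[0.001,0,-0.05],[0,0,0]],[0.6,[0.001,0,-0.1],[0,0,0]],[0.6,[0.001,0,-0.14],[0,0,0]],[0.6,[0.001,0,-0.167],[0,0,0]],[0.6,[0.001,0,-0.167],[0,0,0]],[0.6,[0.001,0,-0.167],[0,0,0]]]'; python3 -m pendant '[[0,[0,0,0],[0,0,0]],[0,[0,0,0],[0,0,0]],[0,[0,0,0],[0,0,0]],[0,[0,0,0],[0,0,0]],[0,[0,0,0],[0,0,0]],[0,[0,0,0],[0,0,0]]]' 40
```

```text
clock: 9.02
ee_pos: [0.526, 0.1882, 0.0924]
orientation: [0.889, 0.457, 0.001, 0.0]
force: [-0.3, 0.6, -0.2]
gripper_width: 0.599
gripper_force: 0.0
clock: 9.78
ee_pos: [0.5259, 0.1883, 0.092]
orientation: [0.889, 0.457, 0.001, 0.0]
force: [0.2, -0.3, 5.9]
gripper_width: 0.139
gripper_force: 41.2
```

```bash
python3 -m pendant '[[0,[0,0,0],[0,0,0]],[0,[0,0,0.01],[0,0,0]],[0,[0,0,0.03],[0,0,0]],[0,[0,0,0.06],[0,0,0]],[0,[0,0,0.1],[0,0,0]],[0,[0,0,0.15],[0,0,0]],[0,[0,0,0.2],[0,0,0]],[0,[0,0,0.2],[0,0,0]]]' 80; python3 -m pendant '[[0,[0,0,0],[0,0,0]],[0,[0,0,0],[0,0,0]],[0,[0,0,0],[0,0,0]]]'; python3 d.py .5645 -.0945 .24 -109.6
```

```text
clock: 10.78
ee_pos: [0.5264, 0.189, 0.2449]
orientation: [0.889, 0.457, 0.003, 0.0]
force: [-0.2, 0.2, -3.5]
gripper_width: 0.127
gripper_force: 78.9
clock: 11.15
ee_pos: [0.5241, 0.1881, 0.2393]
orientation: [0.889, 0.457, -0.001, -0.0]
force: [0.3, -0.0, -3.5]
gripper_width: 0.133
gripper_force: 78.9
shift [ 0.0539 -0.3768  0.0009] turn -0.2056 z [-0.003 -0.001 -1.   ] F [ 0.3 -0.  -3.5] [0.2  0.05 1.69 0.   1.4  0.82]
```

Run:
```python
from h import *
o=[]
for n,c in(('scene',(385,195)),('top',(280,225))):
    f=grab(n)['frame'];x,y=c[0]-50,c[1]-50;o.append(cv2.resize(f[y:y+100,x:x+100,::-1],(400,400),interpolation=cv2.INTER_CUBIC))
cv2.imwrite('pics/lift.png',cv2.convertScaleAbs(np.hstack(o),alpha=1.6))
```

```text
(no output)
```

View pics/lift.png

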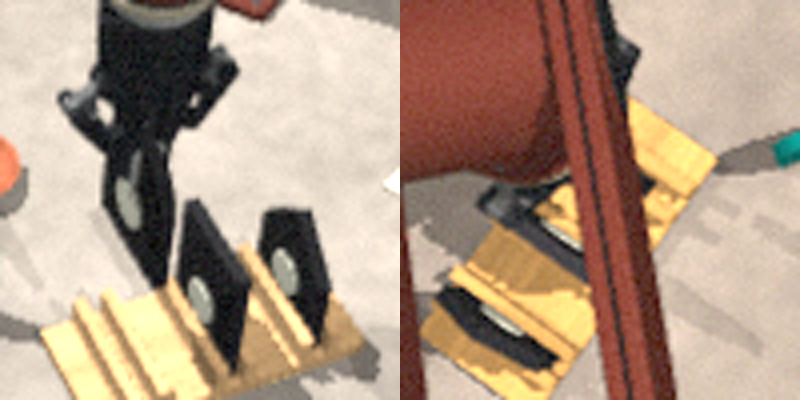

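The plaque is up in the fingers and upright, its medallion at crop (128,200). The square and gabled plaques are still in place. The force reads 3.5 N, consistent with the plaque's mass. I'll carry it to the camera, turning −74°.

```bash
python3 -m pendant '[[0,[0.007,-0.05,0],[0,0,-0.026]],[0,[0.014,-0.1,0],[0,0,-0.052]],[0,[0.022,-0.15,0],[0,0,-0.08]],[0,[0.03,-0.2,0],[0,0,-0.108]],[0,[0.038,-0.26,0],[0,0,-0.136]],[0,[0.046,-0.31,0],[0,0,-0.162]],[0,[0.051,-0.35,0],[0,0,-0.188]],[0,[0.054,-0.377,0],[0,0,-0.2056]]]'; python3 -m pendant '[[0,[0,0,0],[0,0,0]],[0,[0,0,0],[0,0,0]],[0,[0,0,0],[0,0,0]]]'; python3 d.py .5645 -.0945 .196 -109.6
```

```text
clock: 12.25
ee_pos: [0.5654, -0.0961, 0.2406]
orientation: [0.985, -0.173, -0.0, 0.0]
force: [0.2, -0.2, -2.4]
gripper_width: 0.129
gripper_force: 78.9
clock: 12.62
ee_pos: [0.5654, -0.0936, 0.2409]
orientation: [0.986, -0.169, -0.0, -0.0]
force: [1.1, -0.1, -3.6]
gripper_width: 0.126
gripper_force: 78.9
shift [-0.0012 -0.0012 -0.0599] turn -0.0003 z [-0.  0. -1.] F [ 1.1 -0.1 -3.6] [-0.3   0.09  1.65  0.    1.4   1.61]
```

```bash
python3 -m pendant '[[0,[-0.001,-0.001,-0.03],[0,0,0]],[0,[-0.001,-0.001,-0.06],[0,0,0]],[0,[-0.001,-0.001,-0.06],[0,0,0]],[0,[-0.001,-0.001,-0.06],[0,0,0]],[0,[-0.001,-0.001,-0.06],[0,0,0]]]'
python3 - <<'E'
from h import *
f=grab('scene');v=np.array([.5645,-.0945,.18]);th=np.radians(70.4);x=np.array([np.cos(th),np.sin(th),0]);y=np.array([-x[1],x[0],0]);im=f['frame'][:,:,::-1].copy()
# plaque x = 70.4 deg; expected outline of back(+x)/front faces
x0,y0=230,100;I=cv2.resize(im[y0:y0+120,x0:x0+120],(600,600),interpolation=cv2.INTER_CUBIC);I=cv2.convertScaleAbs(I,alpha=1.6)
for dx,col in((.006,(0,255,0)),(-.006,(0,0,255))):
    P=[(-.045,-.06),(-.045,.015)]+[(-.045*np.cos(a),.015+.045*np.sin(a)) for a in np.linspace(0,np.pi,15)]+[(.045,-.06)]
    pts=[proj(f,v+dx*x+a*y+np.array([0,0,b])) for a,b in P]
    for u,w in pts: cv2.circle(I,(int((u-x0+.5)*5),int((w-y0+.5)*5)),3,col,-1)
cv2.imwrite('pics/view.png',I);print(manip.get_state()['ee_pos'])
E
```

```text
clock: 13.25
ee_pos: [0.5656, -0.0953, 0.1975]
orientation: [0.985, -0.17, 0.001, 0.0]
force: [0.5, -0.9, -3.6]
gripper_width: 0.128
gripper_force: 78.8
[ 0.5654757  -0.09534407  0.19739883]
```

View pics/view.png

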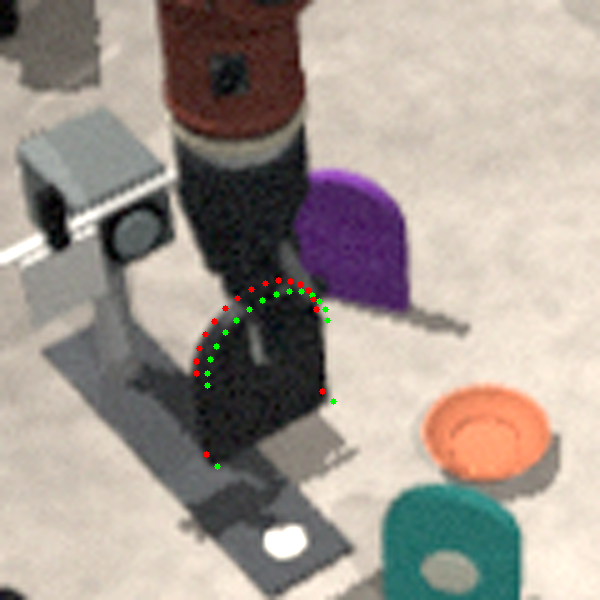

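The plaque's outline falls within about 5 mm of the predicted showing pose. It is upright, with its plain back towards us, so the medallion faces the lens. I'll let it settle and hand it in.

```bash
python3 -m pendant '[[0,[0,0,0],[0,0,0]],[0,[0,0,0],[0,0,0]],[0,[0,0,0],[0,0,0]],[0,[0,0,0],[0,0,0]]]'; python3 -c "
from workcell import manip
print(manip.close_job())"
```

```text
clock: 13.8
ee_pos: [0.5647, -0.0953, 0.196]
orientation: [0.985, -0.17, -0.0, -0.0]
force: [-0.6, -0.5, -4.4]
gripper_width: 0.13
gripper_force: 78.8
the job is handed in; nothing more can be done
None
```

I opened the shutter to its end stop and handed the job in at 13.8 s with the round-topped plaque held still in front of the lens, upright, medallion towards it and within about 5 mm of the spot; the hand-in returned no verdict.

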